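# Tip the column case label-up on the mat and log it

## Robot

A 6-joint arm with a two-finger parallel gripper is mounted at the origin on the work surface. World frame = base frame: x ahead of the robot, y to its left, z up, the work surface at z = 0. Lengths are in m, angles in degrees, forces in N, time in s.
With the tool pointing down it reaches from about 0.4 to 0.825 m from the base axis. Payload 7 kg.
Tool frame: the origin (TCP) lies midway between the tips of the shut fingers; the grasp point (between the pads) lies 19 mm behind it (ctrl.grasp_offset is the distance from the TCP to the grasp point, in m); z points along the fingers, x is the direction in which the jaws open and shut, and the axes are right-handed (so a half turn about z gives the same grasp; the last joint's range is limited). The gripper opens to 88 mm and grips with 3 to 60 N. Pads are 19 mm wide; open, the fingers measure 130 mm over their backs; the gripper's body (78 mm by 193 mm) begins 47 mm behind the grasp point.
Start: joints at [-47.492, 20.546, 0.682, 0, -70.136, -16.507], TCP at [0.296, -0.607, 0.227] pointing down, gripper open.
Joint ranges: [-176.03, 176.03], [-82.01, 121.73], [-58.28, 71.71], [-173.87, 95.51], [-174.79, -0.11], [-173.66, 173.66]. Speed limits (degrees/s): [136.94, 136.94, 172.46, 180, 180, 180].

## Interface

Orientations are given as [roll, pitch, yaw] about the fixed x, y, z axes, in that order (R = Rz(yaw) Ry(pitch) Rx(roll)).
In Python, from plant import sensors, snapshot, order, ctrl gives the robot as it stands.
- The arm moves only by the tool send_rows, never from a script. Its argument "commands" is a list of rows, each a list of 3 entries, a list of its own where there are three numbers: the closure, from 0 (fully open) to 1 (shut), then the shift along the world's x, y, z in units of 0.25 m (1.0 is 0.25 m), then the turn, a rotation vector about the world's x, y, z in units of 360 degrees (1.0 is 360 degrees). In form: [[hand, [x, y, z], [ax, ay, az]], ...]. A call has 1 to 12 rows; each row shifts and turns the pose as measured when the row begins; what a row does not reach is not made up. A row lasts 1/10 s, in which the tool goes at most 50 mm and 8.59 degrees, less where a joint would pass 70% of its speed; a pose out of reach is approached as far as the arm can. A call with a number of a shift or a turn outside -1 to 1 is refused whole. A call with a gripper value outside its range is refused whole. The fingers move at their own pace and stop on an object; the grip force is fixed at half the most. Time passes only in rows, so rows that do not move let the fingers close. It gives the time, the measured TCP pose, the force and the opening at its end, in the units of the state.
- sensors.get_obs(): the state, without advancing time (a new reading comes with each control period).
- snapshot(name): name is "scene" or "top" or "wrist"; returns a dict with "color" (420x560x3 uint8, blue, green, red), "z_map" (420x560 float32, m along the optical axis (not along the pixel's ray), 0 where there is no reading), "mtx" (3x3 intrinsics, pixels), "xyz" and "attitude" of the camera in the world. Camera axes: x right, y down, z forward; pixel columns grow to the right and rows downward; lengths in m; the calibration is good to about 2 mm. A picture is of the moment at which its call begins.
- order.close_job(): hands the job in, once; it reports no verdict.
The state is a dict: "clock": time; "joint_pos": joint angles; "qvel": joint speeds; "tau": joint torques, N m; "tool_pos": TCP position; "orientation": TCP orientation; "force": force on the tool from outside, world axes, zero at the start; "moment": the same for the moment, N m; "opening": finger opening in m.
Only numpy, scipy, OpenCV 4.12 (cv2) and the standard library are available. Lean on these libraries where they do the work, as an engineer would, in place of code of your own. Each camera call takes 0.05 s, during which the arm holds its last target.

## Task

The blue column case stands on end on the round mat. With your fingertips, push it over so that it lies flat on the mat with its yellow label facing up, then press the green button on the reader console to log it and let the button come up again. Do not pick the case up or drag it along standing, and leave the other things on the bench where they are.

Things in the scene. Friction and masses are not known exactly. Their poses are not given: they have to be found in the camera images.
- case: Blue rigid case, 36 mm thick (x), 60 wide (y), 130 long (z), 100 to 220 g, loose, standing on end on the mat. Origin: centre of its foot, z up to its other end. Its yellow label with dark bars is on the +x face and folds over the top edge there; other faces plain blue. The label may face any way. Pushed high on the label face it rocks without sliding and falls over by itself past 16 degrees.
- case_mid (a point): Centre of the blue case, 65 mm along its z axis from its origin.
- mat: Round grey-green mat, 340 mm across, 3 mm thick, fixed to the bench. Origin: centre of its underside, at bench height. The case stands within 15 mm of its centre, and there is room for it to fall any way and lie on the mat.
- console: Fixed cream reader console to the robot's right of the mat, 180 (x) by 100 (y) by 45 mm high. Origin: centre of its underside. The button is on its top, 55 mm from the centre towards -x. A mast, 16 mm across, stands 72 mm towards +x and 25 mm towards -y; it carries a head of 34 x 90 x 26 mm, centred over y = 0, its top 218 mm above the bench.
- log_top (a point): Centre of the top of the green push button, 32 mm across; it is pressed straight down.
- log (a joint): Travel of the green button: 0 up, 0.006 m fully down (about 5 N); it springs back. It logs at 0.004.
- spare: Grey case with a white label, same size as the blue one, standing on end; leave alone. Origin: centre of its underside.
- amber: Amber bottle, 60 mm across, 125 mm high; leave alone. Origin: centre of its underside.
- rack: White vial rack with blue-capped vials, 60 x 120 x 47 mm; leave alone. Origin: centre of its underside.
- bulb: Red-brown rubber pipette bulb, 54 mm across, 85 mm high, standing; leave alone. Origin: centre of its underside.
- jar: White jar with red lid, 54 mm across, 60 mm high; leave alone. Origin: centre of its underside.
- mouse: Black computer mouse, 100 x 58 x 32 mm; leave alone. Origin: centre of its underside.
There are look-alikes about, which are no part of the job. Of the things that look like the case, take the one that is nearest to the robot's base at the start.

How it is judged (in metres and radians):
On the way, in this order (a step that is already met when the one before it is completed fails the run):
1. the blue case lies flat on the mat, label up, at rest (angle between case's own x axis and vertical below 0.15 rad and height (world z) of case_mid below 0.035 m and horizontal distance between case_mid and mat below 0.13 m and linear speed of case below 0.02 m/s), for 0.2 s.
2. the green button is pressed (value of joint log above 0.004 m), for 0.05 s.
At the end, for the whole second after the job is handed in: The blue case lies flat (within 8 degrees) and at rest with its label up, its centre within 130 mm of the mat's centre; the button has been pressed after that and is up again; every other loose thing is within 30 mm of where it was and upright (all of step 1 and value of joint log below 0.002 m and distance of each of spare, amber, rack, bulb, jar, mouse from where it was at the start of the episode below 0.03 m and angle between each of spare, amber, rack, bulb, jar, mouse's own z axis and vertical below 0.3 rad); the robot touches nothing.
It fails at once if the blue case is lifted (height (world z) of case_mid above 0.085 m or height (world z) of case above 0.05 m or (angle between case's own x axis and vertical below 0.3 rad and height (world z) of case_mid above 0.055 m)).
It fails at once if the blue case is dragged or carried more than 60 mm while it stands (angle between case's own z axis and vertical below 0.2 rad and distance of case from where it was at the start of the episode above 0.06 m).
It fails at once if the button is pressed before the case lies label up (value of joint log above 0.003 m and angle between case's own x axis and vertical above 0.3 rad).
It fails at once if another thing is knocked over or shifted by more than 30 mm (distance of any of spare, amber, rack, bulb, jar, mouse from where it was at the start of the episode above 0.03 m or angle between any of spare, amber, rack, bulb, jar, mouse's own z axis and vertical above 0.3 rad).
It also fails if it takes over 38 s, if anything falls off the work surface, if the arm or the gripper's body presses on something with over 40 N, if the wrist force passes 120 N, or if a joint passes its speed limit or range.

## Working session

There is one attempt and no reset: what is moved stays moved. The work goes in short steps, Python scripts to look and compute and a tool call to move; the robot and the scene stay as the last step left them, time stands still between calls to the robot, and variables do not carry over. Pictures are saved under pics/ and viewed, and the job is handed in when it is done.

Besides the shell and the picture viewer there is one more tool, called after "Call:" as a command line: name --argument value ..., lists and objects as JSON in quotes. send_rows: Moves the arm, as the interface text tells. Its arguments: {"type":"object","properties":{"commands":{"type":"array","items":{"type":"array"}}},"required":["commands"]}

```bash
mkdir -p pics; cat > h.py <<'E'
import numpy as np, cv2, pickle
from plant import sensors, snapshot, order, ctrl
from scipy.spatial.transform import Rotation as R
def att(s):
    a=np.array(s['attitude'],float)
    if a.shape==(3,3): return a
    return R.from_euler('xyz',a,degrees=True).as_matrix()
def cloud(s):
    z=s['z_map'];K=s['mtx'];v,u=np.indices(z.shape)
    p=np.stack([(u-K[0,2])/K[0,0]*z,(v-K[1,2])/K[1,1]*z,z],-1)
    return p@att(s).T+np.array(s['xyz'])
E
python3 - <<'E'
from h import *
print(sensors.get_obs())
for n in ['scene','top']:
    s=snapshot(n);cv2.imwrite(f'pics/{n}0.png',s['color']);pickle.dump(s,open(n+'0.pkl','wb'));print(n,s['xyz'],s['attitude'],s['mtx'])
E
```

```text
{'clock': 0.0, 'joint_pos': array([-4.74955915e+01,  2.05919571e+01,  6.33799558e-01, -2.04003352e-02,
       -7.01368646e+01, -1.65072522e+01]), 'qvel': array([-0.03453174,  0.02399702,  0.01398807, -0.09204796,  0.08408061,
       -0.01993341]), 'tau': array([-5.40043675e-04, -5.82720387e+01,  2.93068027e+01,  6.99712694e+00,
        7.16385766e-03, -1.48129961e-04]), 'tool_pos': array([ 0.29563155, -0.60626408,  0.22561612]), 'orientation': array([-1.79991385e+02, -9.65551443e-02,  1.15990202e+02]), 'force': array([ 0.3290372 ,  0.1269395 , -0.48394104]), 'moment': array([0.01464891, 0.01133047, 0.01147081]), 'opening': 0.08756093483305212}
scene [1.34379796 1.02027511 0.88071509] [-1.23154393e+02  4.35178085e-02  1.42622824e+02] [[518.95717176   0.         288.44125716]
 [  0.         518.95717176 211.7560199 ]
 [  0.           0.           1.        ]]
top [0.52301222 0.02622264 1.11244177] [-175.87766304    0.26180941  -90.02126596] [[381.73137947   0.         277.41837419]
 [  0.         381.73137947 210.41457484]
 [  0.           0.           1.        ]]
```

View pics/scene0.png

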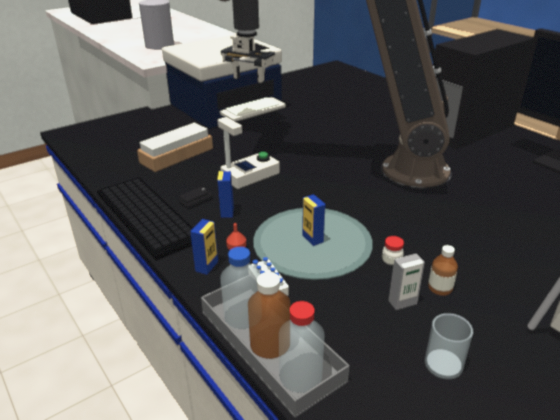

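View pics/top0.png

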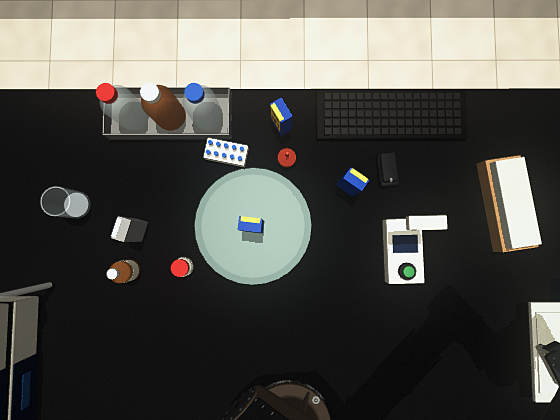

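The scene view shows the blue case on the mat at about (313,220), its label facing the camera and away from the robot. In the top view it is at (250,225), with the yellow label strip on its upper side, which is roughly +x. The button is at top (407,271), and the two look-alike blue cases stand further off. Next I measure these.

```bash
python3 - <<'E'
from h import *
for n in ['top','scene']:
    s=pickle.load(open(n+'0.pkl','rb'));P=cloud(s);hsv=cv2.cvtColor(s['color'],cv2.COLOR_BGR2HSV)
    def comps(lo,hi,name,zr):
        m=cv2.inRange(hsv,lo,hi)&((P[...,2]>zr[0])&(P[...,2]<zr[1])&(s['z_map']>0)&(P[...,0]>.2)).astype(np.uint8)*255
        k,l,st,c=cv2.connectedComponentsWithStats(m)
        for i in range(1,k):
            if st[i,4]>25:
                q=P[l==i];r=cv2.minAreaRect(q[:,:2].astype(np.float32)*1000)
                print(n,name,c[i].round(),st[i,4],'mean',q.mean(0).round(4),'rect',np.round(r[0]),np.round(r[1]),round(r[2],1))
    comps((20,90,90),(35,255,255),'yellow',(.1,.16))
    comps((105,100,40),(130,255,255),'blueTop',(.12,.145))
    comps((45,90,40),(80,255,255),'green',(.03,.1))
    comps((65,20,60),(95,110,255),'mat',(-.01,.012))
    comps((0,0,130),(40,80,255),'white',(.035,.07))
    comps((0,0,130),(40,80,255),'head',(.19,.24))
E
```

```text
top yellow [276. 112.] 97 mean [0.853  0.033  0.1293] rect [854.  33.] [49. 12.] 31.0
top yellow [359. 175.] 90 mean [ 0.6856 -0.1801  0.1308] rect [ 686. -180.] [48. 12.] 55.8
top yellow [250. 219.] 92 mean [0.5707 0.1009 0.1339] rect [571. 101.] [48. 12.] 83.2
top blueTop [283. 109.] 209 mean [0.861  0.0169 0.13  ] rect [859.  22.] [61. 36.] 29.4
top blueTop [354. 181.] 229 mean [ 0.6713 -0.1692  0.1299] rect [ 675. -172.] [61. 36.] 56.6
top blueTop [250. 226.] 228 mean [0.5536 0.1022 0.1333] rect [558. 102.] [60. 35.] 81.7
top green [408. 271.] 118 mean [ 0.4327 -0.3234  0.0666] rect [ 432. -325.] [30. 32.] 7.9
top mat [253. 226.] 10309 mean [0.5587 0.1036 0.0038] rect [560. 105.] [339. 340.] 44.7
top white [228. 112.] 42 mean [0.8816 0.1714 0.051 ] rect [881. 171.] [117.   1.] 0.4
top white [136. 134.] 66 mean [0.8169 0.4332 0.0509] rect [817. 433.] [  2. 184.] 0.1
top white [199. 134.] 59 mean [0.8168 0.2531 0.0504] rect [817. 253.] [  2. 164.] 0.1
top white [403. 248.] 512 mean [ 0.4949 -0.3189  0.0448] rect [ 487. -323.] [179.  99.] 1.2
top white [540. 319.] 484 mean [ 0.3046 
[... 1538 characters left out ...]
279.] 176 mean [0.4535 0.473  0.0473] rect [451. 472.] [23. 55.] 35.6
scene white [408. 291.] 93 mean [0.5539 0.4548 0.0476] rect [552. 455.] [ 7. 52.] 73.0
scene white [258. 358.] 192 mean [0.953  0.4009 0.0488] rect [954. 377.] [ 29. 310.] 5.0
scene white [557. 320.] 52 mean [0.3622 0.719  0.0474] rect [362. 720.] [16.  8.] 68.9
scene head [31.  5.] 496 mean [ 0.5721 -2.5383  0.2136] rect [  557. -2538.] [402.  78.] 0.1
scene head [198.  68.] 535 mean [ 0.383  -0.8381  0.2242] rect [ 348. -921.] [155. 346.] 0.6
scene head [243.  66.] 50 mean [ 0.2186 -0.7576  0.2233] rect [ 216. -758.] [27. 36.] 55.9
scene head [229. 125.] 255 mean [ 0.5655 -0.3086  0.2101] rect [ 561. -318.] [36. 98.] 1.5
```

Case centre is about (0.559, 0.102) with its top at 0.133 (expected 0.133), and the label normal is at about -7°. The mat is at (0.560, 0.105), and the button top at about (0.433, -0.324, 0.066). So the push goes from +x towards the robot. I raise the tool, shut the fingers and carry it around.

Call:
send_rows --commands '[[1, [0, 0, 0.15], [0, 0, 0]], [1, [0, 0, 0.15], [0, 0, 0]], [1, [0.07, 0.15, 0], [0, 0, -0.009]], [1, [0.07, 0.15, 0], [0, 0, -0.009]], [1, [0.07, 0.15, 0], [0, 0, -0.009]], [1, [0.07, 0.15, 0], [0, 0, -0.009]], [1, [0.07, 0.15, 0], [0, 0, -0.009]], [1, [0.07, 0.15, 0], [0, 0, -0.009]], [1, [0.07, 0.15, 0], [0, 0, -0.009]], [1, [0.07, 0.15, 0], [0, 0, -0.009]], [1, [0.07, 0.15, 0], [0, 0, -0.009]], [1, [0.07, 0.15, 0], [0, 0, -0.009]]]'

```text
clock: 1.3
tool_pos: [0.4702, -0.2187, 0.2963]
orientation: [-179.8, -0.7, 81.8]
force: [0.1, -0.5, -0.3]
opening: 0.0011
```

Call:
send_rows --commands '[[1, [0.07, 0.13, 0], [0, 0, 0]], [1, [0.07, 0.13, 0], [0, 0, 0]], [1, [0.07, 0.13, 0], [0, 0, 0]], [1, [0.07, 0.13, 0], [0, 0, 0]], [1, [0.07, 0.13, 0], [0, 0, 0]], [1, [0.07, 0.13, 0], [0, 0, 0]], [1, [0.07, 0.13, 0], [0, 0, 0]], [1, [0.07, 0.13, 0], [0, 0, 0]], [1, [0.07, 0.13, 0], [0, 0, 0]], [1, [0.07, 0.13, 0], [0, 0, 0]], [1, [0, 0, 0], [0, 0, 0]]]'

```text
clock: 2.4
tool_pos: [0.649, 0.1263, 0.292]
orientation: [-179.5, -0.6, 82.0]
force: [-0.5, -0.4, -0.3]
opening: 0.0005
```

Call:
send_rows --commands '[[1, [0, -0.07, -0.1], [0, 0, 0]], [1, [0, -0.07, -0.1], [0, 0, 0]], [1, [0, 0, -0.12], [0, 0, 0]], [1, [0, 0, -0.12], [0, 0, 0]], [1, [0, 0, -0.12], [0, 0, 0]], [1, [0, 0, -0.12], [0, 0, 0]], [1, [0, 0, 0], [0, 0, 0]]]'

```text
clock: 3.1
tool_pos: [0.6467, 0.0901, 0.1142]
orientation: [-179.3, -0.6, 82.1]
force: [-0.9, -0.3, -0.6]
opening: 0.0001
```

```bash
python3 - <<'E'
from h import *
o=sensors.get_obs();print(o['tool_pos'],o['force'])
for n in ['scene','top']:
    s=snapshot(n);cv2.imwrite(f'pics/{n}1.png',s['color'])
E
```

```text
[0.64669421 0.09006513 0.11418516] [-0.852045   -0.31233442 -0.62497691]
```

View pics/scene1.png

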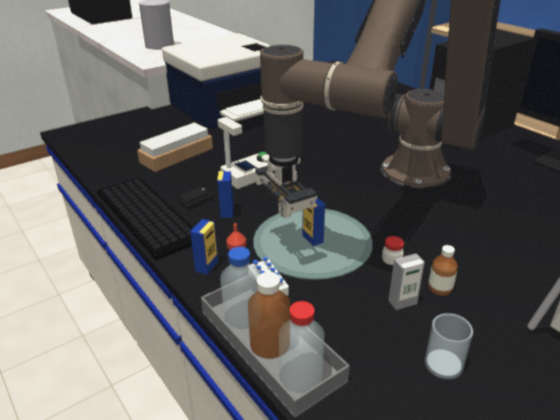

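View pics/top1.png

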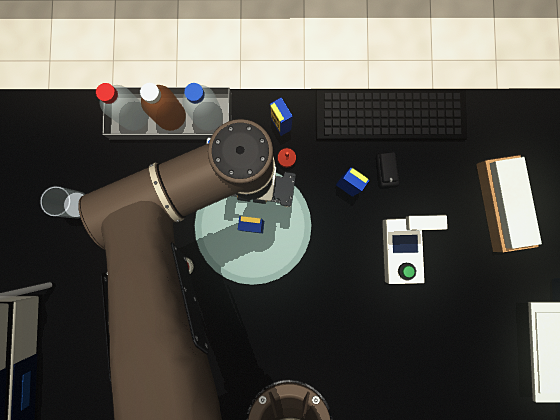

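The fingertips stand behind the label face, between the case and the bulb, and nothing is touching. I approach, then push slowly along the normal.

Call:
send_rows --commands '[[1, [-0.05, 0.006, 0], [0, 0, 0]], [1, [-0.05, 0.006, 0], [0, 0, 0]], [1, [-0.04, 0.005, 0], [0, 0, 0]], [1, [-0.03, 0.004, 0], [0, 0, 0]], [1, [-0.02, 0.002, 0], [0, 0, 0]], [1, [-0.02, 0.002, 0], [0, 0, 0]], [1, [-0.02, 0.002, 0], [0, 0, 0]], [1, [-0.02, 0.002, 0], [0, 0, 0]]]'

```text
clock: 4.0
tool_pos: [0.5856, 0.1, 0.1272]
orientation: [179.7, -1.0, 82.2]
force: [0.4, 0.1, -0.6]
opening: 0.0004
```

z has drifted up 13 mm, so I correct that before contact.

Call:
send_rows --commands '[[1, [0.02, 0, -0.03], [0, 0, 0]], [1, [0, 0, -0.02], [0, 0, 0]], [1, [0, 0, 0], [0, 0, 0]]]'

```text
clock: 4.3
tool_pos: [0.5906, 0.1001, 0.1134]
orientation: [179.7, -1.0, 82.2]
force: [0.1, -1.2, -0.2]
opening: 0.0003
```

```bash
python3 - <<'E'
from h import *
o=sensors.get_obs();print(o['tool_pos'],o['force'])
s=snapshot('scene');cv2.imwrite('pics/scene2.png',cv2.resize(s['color'][130:280,200:400],(800,600)))
E
```

```text
[0.59064603 0.10009672 0.1134472 ] [ 0.05233882 -1.22465999 -0.24541758]
```

View pics/scene2.png

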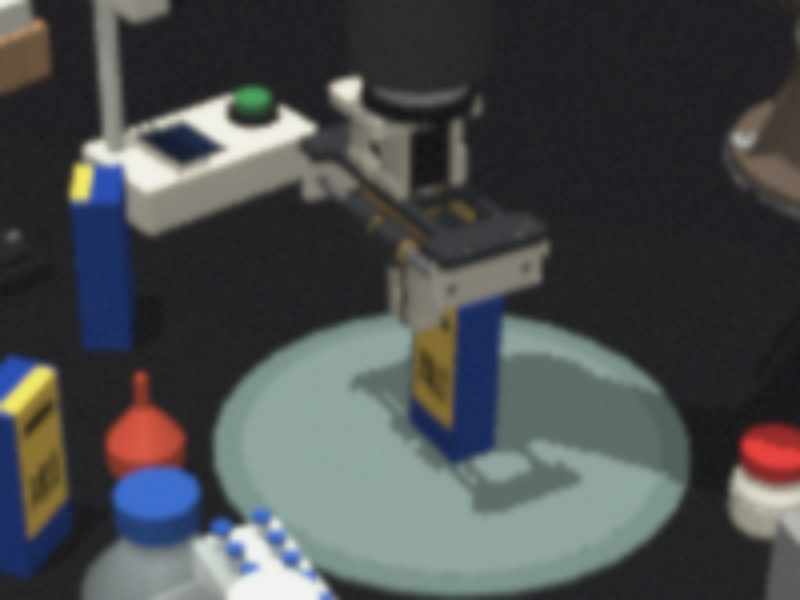

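The fingers sit at the upper part of the label and the case is still upright. Pushing now.

Call:
send_rows --commands '[[1, [-0.025, 0.002, -0.004], [0, 0, 0]], [1, [-0.025, 0.003, -0.004], [0, 0, 0]], [1, [-0.025, 0.003, -0.004], [0, 0, 0]], [1, [-0.025, 0.003, -0.004], [0, 0, 0]]]'

```text
clock: 4.75
tool_pos: [0.5648, 0.1027, 0.1088]
orientation: [179.7, -1.0, 82.2]
force: [-0.9, -0.1, -0.0]
opening: 0.0003
```

```bash
python3 - <<'E'
from h import *
o=sensors.get_obs();print(o['tool_pos'],o['force'])
s=snapshot('scene');cv2.imwrite('pics/scene3.png',cv2.resize(s['color'][130:280,200:400],(800,600)))
E
```

```text
[0.56475328 0.10272294 0.10883275] [-0.88058137 -0.07750542 -0.0489542 ]
```

View pics/scene3.png

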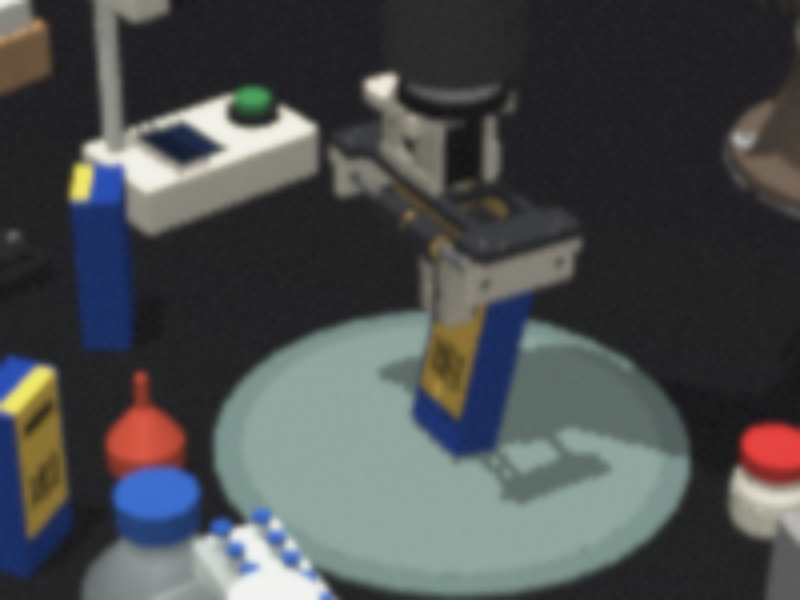

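The case is tilting towards the robot and its foot has stayed put. I keep pushing past the tipping point.

Call:
send_rows --commands '[[1, [-0.03, 0.003, 0], [0, 0, 0]], [1, [-0.03, 0.003, 0], [0, 0, 0]], [1, [-0.03, 0.003, 0], [0, 0, 0]], [1, [-0.03, 0.003, 0], [0, 0, 0]], [1, [0, 0, 0], [0, 0, 0]], [1, [0, 0, 0.05], [0, 0, 0]], [1, [0, 0, 0.1], [0, 0, 0]], [1, [0, 0, 0.15], [0, 0, 0]], [1, [0, 0, 0.15], [0, 0, 0]], [1, [0, 0, 0.15], [0, 0, 0]], [1, [0, 0, 0], [0, 0, 0]]]'

```text
clock: 5.9
tool_pos: [0.5301, 0.1049, 0.2696]
orientation: [179.7, -0.9, 82.2]
force: [-0.1, 0.5, 1.5]
opening: 0.0009
```

```bash
python3 - <<'E'
from h import *
o=sensors.get_obs();print(o['tool_pos'],o['force'])
s=snapshot('scene');cv2.imwrite('pics/scene4.png',cv2.resize(s['color'][130:280,200:400],(800,600)))
E
```

```text
[0.53010593 0.10494257 0.26956127] [-0.07633132  0.47402945  1.46233035]
```

View pics/scene4.png

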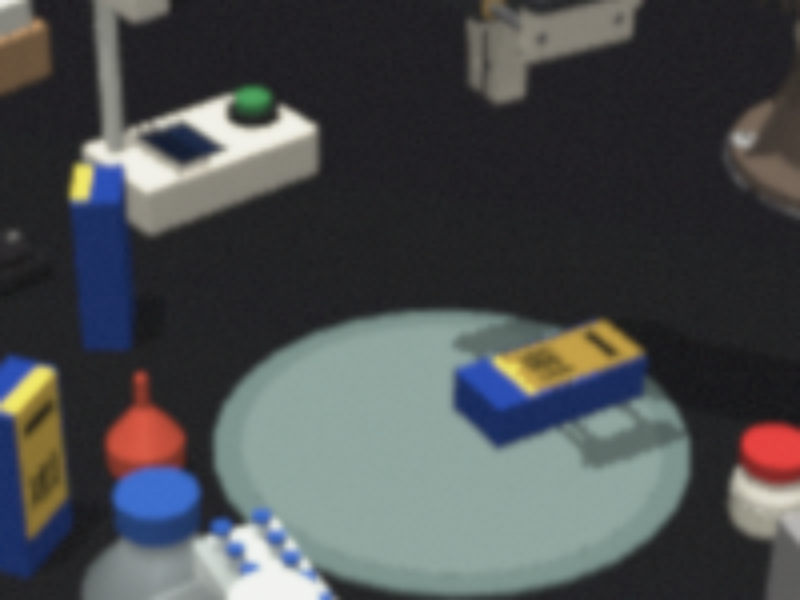

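The case lies flat with its label up, well inside the mat. I move to above the button, turning the tool about 8° so its long side runs along y and clears the mast and head.

Call:
send_rows --commands '[[1, [-0.04, -0.16, 0], [0, 0, 0.002]], [1, [-0.04, -0.16, 0], [0, 0, 0.002]], [1, [-0.04, -0.16, 0], [0, 0, 0.002]], [1, [-0.04, -0.16, 0], [0, 0, 0.002]], [1, [-0.04, -0.16, 0], [0, 0, 0.002]], [1, [-0.04, -0.16, 0], [0, 0, 0.002]], [1, [-0.04, -0.16, 0], [0, 0, 0.002]], [1, [-0.04, -0.16, 0], [0, 0, 0.002]], [1, [-0.04, -0.16, 0], [0, 0, 0.002]], [1, [-0.04, -0.16, 0], [0, 0, 0.002]], [1, [0, -0.1, 0], [0, 0, 0.002]], [1, [0, 0, 0], [0, 0, 0]]]'

```text
clock: 7.15
tool_pos: [0.4193, -0.3349, 0.2635]
orientation: [-179.8, -1.0, 90.6]
force: [-1.0, 1.0, -0.5]
opening: 0.0007
```

```bash
python3 - <<'E'
from h import *
o=sensors.get_obs();print(o['tool_pos'],o['orientation'],o['force'])
s=snapshot('top');cv2.imwrite('pics/top5.png',s['color']);P=cloud(s);hsv=cv2.cvtColor(s['color'],cv2.COLOR_BGR2HSV)
box=(abs(P[...,0]-.48)<.12)&(abs(P[...,1]-.105)<.12)
for nm,lo,hi in [('y',(18,90,70),(35,255,255)),('all',(18,90,40),(130,255,255))]:
    q=P[(cv2.inRange(hsv,lo,hi)>0)&box&(P[...,2]>.025)];r=cv2.minAreaRect(q[:,:2].astype(np.float32)*1000)
    A=np.c_[q[:,:2],np.ones(len(q))];c=np.linalg.lstsq(A,q[:,2],rcond=None)[0]
    print(nm,len(q),q.mean(0).round(4),q[:,2].min(),q[:,2].max(),r,'slope',c[:2].round(3))
E
```

```text
[ 0.41925923 -0.33488846  0.26352069] [-179.750564     -0.99011971   90.61669078] [-0.95364853  0.96593341 -0.46251017]
y 590 [0.4612 0.1135 0.0418] 0.03505254488551124 1.112441770508331 ((479.7567138671875, 101.39103698730469), (82.7194595336914, 152.45590209960938), 58.40152359008789) slope [ 0.07  -0.658]
all 942 [0.4755 0.1107 0.0512] 0.03181690355079603 1.112441770508331 ((471.0834045410156, 87.95529174804688), (109.5992660522461, 130.3821258544922), 82.86014556884766) slope [ 0.093 -2.436]
```

View pics/top5.png

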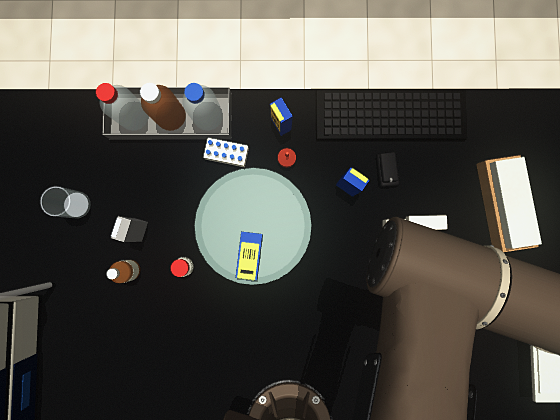

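The top view shows the case flat at (250,256) with its label up. The other things look unmoved. I redo the fit without the no-reading pixels, and look at the scene view for the button.

```bash
python3 - <<'E'
from h import *
s=snapshot('top');P=cloud(s);hsv=cv2.cvtColor(s['color'],cv2.COLOR_BGR2HSV)
box=(abs(P[...,0]-.48)<.12)&(abs(P[...,1]-.105)<.12)&(s['z_map']>0)
q=P[(cv2.inRange(hsv,(18,90,40),(130,255,255))>0)&box&(P[...,2]>.03)&(P[...,2]<.06)]
r=cv2.minAreaRect(q[:,:2].astype(np.float32)*1000)
c=np.linalg.lstsq(np.c_[q[:,:2],np.ones(len(q))],q[:,2],rcond=None)[0]
print(len(q),q.mean(0),r,c)
s=snapshot('scene');cv2.imwrite('pics/scene5.png',s['color'])
E
```

```text
931 [0.47500603 0.11156831 0.03979533] ((474.17095947265625, 111.91966247558594), (60.185646057128906, 130.38218688964844), 83.72454071044922) [-0.00292908  0.00823339  0.04026807]
```

View pics/scene5.png

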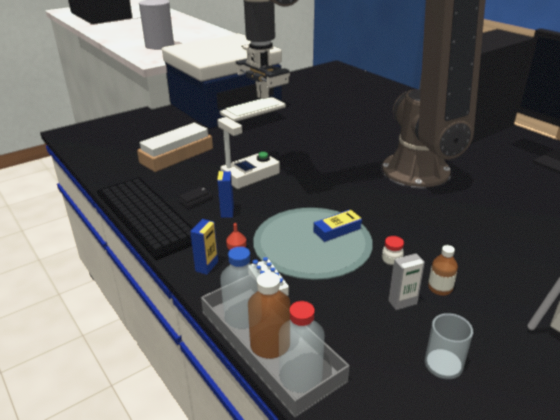

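The case is flat (slope under 0.01, top at 39.8 mm against an expected 39), and its centre is 86 mm from the mat's centre. I line up and lower above the button.

Call:
send_rows --commands '[[1, [0.03, 0.025, -0.1], [0, 0, 0]], [1, [0.025, 0.025, -0.15], [0, 0, 0]], [1, [0, 0, -0.15], [0, 0, 0]], [1, [0, 0, -0.15], [0, 0, 0]], [1, [0, 0, -0.1], [0, 0, 0]], [1, [0, 0, 0], [0, 0, 0]]]'

```text
clock: 7.9
tool_pos: [0.436, -0.3127, 0.0995]
orientation: [179.8, -0.9, 91.2]
force: [0.3, -0.8, 0.4]
opening: 0.0004
```

```bash
python3 - <<'E'
from h import *
o=sensors.get_obs();print(o['tool_pos'],o['orientation'],o['force'])
s=snapshot('scene');cv2.imwrite('pics/scene6.png',cv2.resize(s['color'][90:210,180:340],(800,600)))
E
```

```text
[ 0.43603002 -0.3127295   0.09952849] [179.81642943  -0.88881328  91.16727958] [ 0.26081226 -0.83567002  0.39995523]
```

View pics/scene6.png

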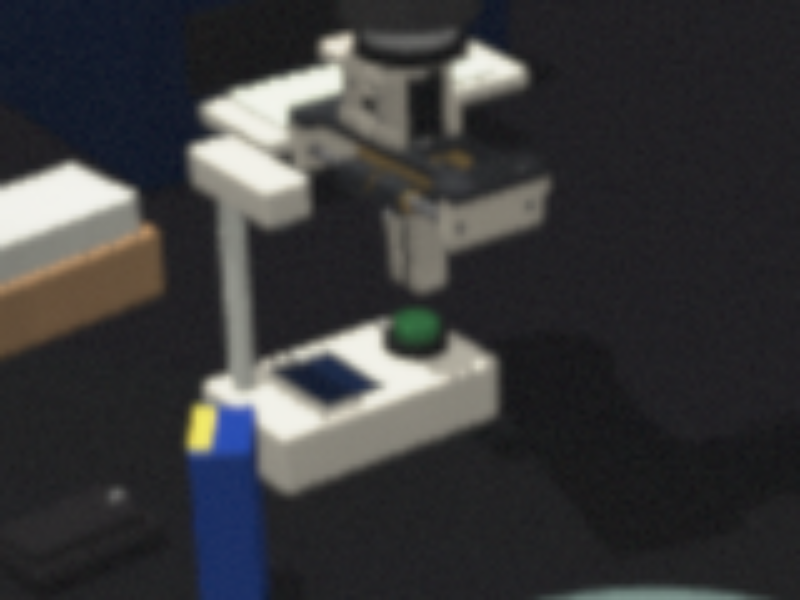

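The shut fingertips are right over the button at (415,320) and clear of the head. I shift y by -10 mm and press down.

Call:
send_rows --commands '[[1, [-0.01, -0.04, -0.04], [0, 0, 0]], [1, [0, 0, -0.05], [0, 0, 0]], [1, [0, 0, -0.02], [0, 0, 0]], [1, [0, 0, -0.02], [0, 0, 0]]]'

```text
clock: 8.35
tool_pos: [0.4383, -0.3244, 0.0721]
orientation: [179.2, -0.6, 91.4]
force: [-0.1, -0.2, -0.1]
opening: 0.0006
```

Call:
send_rows --commands '[[1, [-0.015, 0, -0.02], [0, 0, 0]], [1, [-0.005, 0, -0.02], [0, 0, 0]], [1, [0, 0, -0.015], [0, 0, 0]]]'

```text
clock: 8.65
tool_pos: [0.4344, -0.325, 0.0604]
orientation: [179.1, -0.5, 91.4]
force: [-11.6, 16.4, 52.8]
opening: 0.0007
```

Full travel is reached (force up, tip about 6 mm below the button's rest height). I hold briefly, then lift away.

Call:
send_rows --commands '[[1, [0, 0, 0.002], [0, 0, 0]], [1, [0, 0, 0], [0, 0, 0]]]'

```text
clock: 8.85
tool_pos: [0.4342, -0.3247, 0.0627]
orientation: [179.0, -0.5, 91.4]
force: [-1.6, 0.1, 3.9]
opening: 0.0004
```

Call:
send_rows --commands '[[1, [0, 0, 0.04], [0, 0, 0]], [1, [0, 0, 0.08], [0, 0, 0]], [1, [0, 0, 0.15], [0, 0, 0]], [1, [0, 0, 0.15], [0, 0, 0]], [1, [0, 0, 0.15], [0, 0, 0]], [1, [0, 0, 0.15], [0, 0, 0]], [1, [-0.06, -0.15, 0], [0, 0, 0]], [1, [-0.06, -0.15, 0], [0, 0, 0]], [1, [-0.06, -0.15, 0], [0, 0, 0]], [1, [-0.06, -0.15, 0], [0, 0, 0]], [1, [-0.06, -0.15, 0], [0, 0, 0]], [1, [0, 0, 0], [0, 0, 0]]]'

```text
clock: 10.05
tool_pos: [0.352, -0.517, 0.2565]
orientation: [179.0, -0.3, 91.7]
force: [-0.0, -0.3, -0.8]
opening: 0.0002
```

```bash
python3 - <<'E'
from h import *
o=sensors.get_obs();print(o['clock'],o['tool_pos'],o['force'])
for n in ['top','scene']:
    s=snapshot(n);cv2.imwrite(f'pics/{n}7.png',s['color']);P=cloud(s);hsv=cv2.cvtColor(s['color'],cv2.COLOR_BGR2HSV)
    g=P[(cv2.inRange(hsv,(45,90,40),(80,255,255))>0)&(P[...,2]>.03)&(P[...,2]<.1)&(s['z_map']>0)]
    s0=pickle.load(open(n+'0.pkl','rb'));P0=cloud(s0);h0=cv2.cvtColor(s0['color'],cv2.COLOR_BGR2HSV)
    g0=P0[(cv2.inRange(h0,(45,90,40),(80,255,255))>0)&(P0[...,2]>.03)&(P0[...,2]<.1)]
    print(n,'button z now/before',np.percentile(g[:,2],80),np.percentile(g0[:,2],80))
    box=(abs(P[...,0]-.48)<.12)&(abs(P[...,1]-.105)<.12)&(s['z_map']>0)
    q=P[(cv2.inRange(hsv,(18,90,40),(130,255,255))>0)&box&(P[...,2]>.03)&(P[...,2]<.06)]
    print('case',q.mean(0))
    d=(cv2.absdiff(s['color'],s0['color']).max(2)>50).astype(np.uint8);cv2.imwrite(f'pics/diff{n}.png',d*255)
E
```

```text
10.05 [ 0.35199052 -0.51704999  0.25650879] [-0.00145371 -0.27426908 -0.79653991]
top button z now/before 0.06915729494947476 0.06888310909692805
case [0.4752176  0.11158536 0.03974421]
scene button z now/before 0.0657070309970372 0.06613967653516972
case [0.48037678 0.11900659 0.0370602 ]
```

View pics/top7.png

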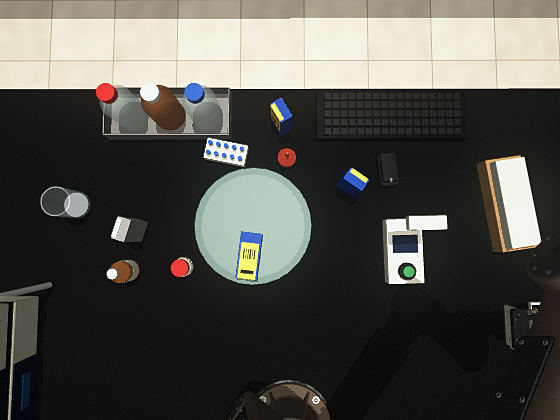

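View pics/diffscene.png

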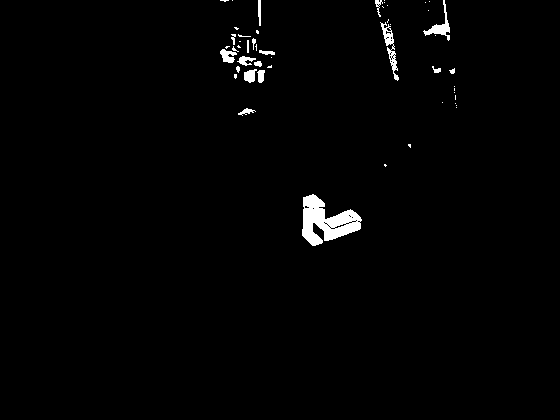

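Only the case and the robot differ from the first picture. The button is up again, and the press bottomed out (52 N, then 3.9 N while held). I hand the job in.

```bash
python3 -c "
from h import *
print(order.close_job())"
```

```text
the job is handed in; nothing more can be done
None
```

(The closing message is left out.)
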